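Set the ratchet to tighten and clamp the specimen mount

TASK

The ratchet handle of the specimen clamp is set to loosen: flip the small direction lever on top of its head over to the tighten side. Then work the handle to and fro by its upright knob until the spindle is snug on the specimen mount, that is until the pull at the moving knob rises to about 12 newtons, and stop there, because pulling it on beyond about 16 newtons cracks the mount. Let go with the spindle still snug and the lever still on tighten, and leave the other things on the bench where they are.

Things in the scene. Friction and masses are not known exactly. Their poses are not given: they have to be found in the camera images.
- clamp: White cast C-frame specimen clamp fixed to the bench. Origin: on the bench under the upright spindle axis; z up. The column stands on its +y side (70 to 110 mm from the axis), the handle points to about its -y side. Base plate 150 x 180 x 18 mm; a round resin specimen mount (37 mm across) lies on it under the spindle. Mounts differ in height, so the gap under the spindle (1 to 3 mm) is not known.
- spindle: The upright steel spindle whose 32 mm foot comes down on the mount. Origin: centre of the foot's underside. Right-hand thread: turned clockwise (seen from above) by the ratchet it goes down 1.6 mm per rad. It stays where it is left. Turning it free takes about 3 N at the knob; with the foot on the mount this rises steadily, to 12 N after some 0.9 rad. That is the pull while it moves: once the hand stops, it sinks to half or less.
- handle (a joint): Swing of the steel ratchet handle about the spindle axis, rad, growing clockwise seen from above; 0 = pointing to the clamp's -y; stops at -0.65 and 0.65. Lever on tighten: growing values drive the spindle clockwise, falling ones click back freely (about 1 N at the knob); on loosen the other way round. The wheel has 16 teeth: up to 0.39 rad of a stroke is lost before it catches.
- pawl (a joint): Small direction lever on top of the ratchet head, rad, growing clockwise seen from above: -0.08 to -0.2 = loosen, 0.08 to 0.2 = tighten (as the teeth happen to lie); stops at -0.2 and 0.2. It is sprung away from the middle to both sides: its tip takes 2 to 4 N to push, and past the middle it snaps over. On tighten its tip lies to the clamp's +x side of the handle's centre line, on loosen to the -x side.
- lever_tip (a point): Half-way up the end tab of the direction lever. The lever's pivot is on the handle's centre line, 31 mm from the spindle axis towards the knob; it points away from the knob, over the axis, with this tab 46 mm from the pivot. Dark steel tab, 12 mm along the lever, 10 mm across, from 139 to 157 mm above the bench; the rest of the lever is only 8 mm high.
- axis_top (a point): Point on the spindle axis at the flat round top of the ratchet head (62 mm across), 137 mm above the bench.
- knob_mid (a point): Centre of the black upright knob at the end of the handle, 130 mm from the spindle axis: 22 mm across, from 138 to 180 mm above the bench; it spins freely on its stem. The handle bar below it is 20 mm wide, with its top 132 mm above the bench.
- spare_a: Bystander: spare round specimen mount, 30 mm across, 20 mm high, standing on the clamp's base plate. Origin at its underside.
- spare_b: Bystander: another spare mount like spare_a on the base plate.
- oil: Bystander: amber oil bottle, 36 mm across, 75 mm tall. Origin at its underside.
- dish: Bystander: covered glass dish, 94 mm across, 16 mm high. Origin at its underside.
- slidebox: Bystander: slide box, 85 x 60 x 30 mm. Origin at its underside.
- spanner: Bystander: spanner, 160 mm long, lying flat. Origin at its underside.
- pen: Bystander: pen, 137 mm long, lying flat. Origin at its underside.

How it is judged:
On the way, in this order (a step that is already met when the one before it is completed fails the run):
1. the direction lever is flipped over to tighten (value of joint pawl above 0.06 rad), for 0.2 s.
2. the spindle is screwed down snug on the mount, pressing with more than 60 N (contact force between spindle and anything else above 60 N), for 0.2 s.
At the end, for the whole second after the job is handed in: the direction lever stands on tighten (above 0.06 rad), the spindle presses on the mount with 55 to 240 N (which is what a pull of about 8 to 17 N at the moving knob gives), and the handle is at rest and let go (value of joint pawl above 0.06 rad and contact force between spindle and anything else between 55 and 240 N and velocity of joint handle between -0.1 and 0.1 rad/s); the robot touches nothing.
It fails at once if the mount is overloaded: the spindle presses with more than 240 N (a pull of more than about 17 N at the knob) (contact force between spindle and anything else above 240 N).
It fails at once if a bystander (spare mounts, bottle, dish, slide box, spanner or pen) is moved by more than 25 mm (distance of any of spare_a, spare_b, oil, dish, slidebox, spanner, pen from where it was at the start of the episode above 0.025 m).
It also fails if it takes over 64 s, if anything falls off the work surface, if the arm or the gripper's body presses on something with over 40 N, if the wrist force passes 120 N, or if a joint passes its speed limit or range.

ROBOT

A 7-joint arm with a two-finger parallel gripper is mounted at the origin on the work surface. World frame = base frame: x ahead of the robot, y to its left, z up, the work surface at z = 0. Lengths are in m, angles in rad, forces in N, time in s.
With the tool pointing down it reaches from about 0.4 to 0.85 m from the base axis. Payload 10.4 kg.
Tool frame: the origin (TCP) lies on the centre line of the jaws, within the pads' length; the fingertips stand 14 mm ahead of it and the grasp point (between the pads) lies 5 mm behind it; z points along the fingers, y is the line along which they close (so a half turn about z gives the same grasp; the last joint's range is limited). The gripper opens to 87 mm and grips with 3 to 60 N. Pads are 19 mm wide; open, the fingers measure 117 mm over their backs; the gripper's body (75 mm by 190 mm) begins 51 mm behind the grasp point.
Start: joints at [-1.317, 0.332, -0.065, 1.46, 0.022, 1.35, -0.088], TCP at [0.171, 0.601, 0.237] pointing down, gripper open.
Joint ranges: [-2.6, 2.6], [-0.5, 2.12], [-1.47, 1.34], [0.16, 2.42], [-1.27, 4.41], [0.06, 2.06], [-2.6, 2.6]. Speed limits (rad/s): [2.22, 2.22, 2.79, 2.79, 3.14, 3.14, 3.14].

INTERFACE

Orientations are given as a rotation vector (axis times angle).
In Python, from bench import manip gives the robot as it stands.
- The arm moves only by the shell command python3 -m crank 'ROWS' [FORCE]. ROWS is JSON, a list of rows, each an object of numbers: "wx", "wy", "wz": the turn, a rotation vector about the tool's x, y, z in rad; "x", "y", "z": the shift along the tool's x, y, z in cm; "hand": the opening, from 0 (shut) to 1 (fully open). In form: [{"wx": .., "wy": .., "wz": .., "x": .., "y": .., "z": .., "hand": ..}, ...]. A call has 1 to 10 rows; each row shifts and turns the commanded pose from where the row before left it, along the tool's axes as they then stand; what a row does not reach is not made up. A row lasts 1/8 s, in which the tool goes at most 62.5 mm and 10.7 degrees, less where a joint would pass 70% of its speed; a pose out of reach is approached as far as the arm can. A call with a gripper value outside its range is refused whole. The fingers move at their own pace and stop on an object; FORCE is the grip in N (left out, the last holds). Time passes only in rows, so rows that do not move let the fingers close. It gives the time, the measured TCP pose, the force, the opening and the grip force at its end, in the units of the state.
- manip.get_state(): the state, without advancing time (a new reading comes with each control period).
- manip.capture(name): name is "scene" or "top" or "wrist"; returns a dict with "pixels" (384x512x3 uint8, red, green, blue), "fx", "fy", "cx", "cy" (pixels), "position" and "orientation" of the camera in the world; the wrist camera has in their place "mount" (4x4, takes a point from camera to tool coordinates, whose origin is the TCP and whose axes are the flange's). Camera axes: x right, y down, z forward; pixel columns grow to the right and rows downward; lengths in m; the calibration is good to about 2 mm. A picture is of the moment at which its call begins: read the wrist's pose just before it. There is no depth.
- manip.close_job(): hands the job in; it is judged then, once.
Trained networks look in a picture, given as the dict that the camera call returned (one of the last four; its "shot" number tells which), for a name from the list of things; names that differ only in an ending like _2 or _b are one class to them, and where a whole thing is asked for, a point or a joint stands for the part that bears it (a point fixed in the world has none). Each returns a list of dicts, best first, with "score" (0 to 1); they miss things now and then, are a little off and sometimes report something else, mostly with a low value. They report only what shows in the picture. A call takes as long as a camera call.
- manip.recognise(thing, picture): "centre" ([x, y, z] in m, in world coordinates, good to about 4 mm: the middle of the surface that is visible of it).
- manip.outline_of(thing, picture): "mask" (384x512 bool, what is visible of it).
- manip.tip_of(thing, picture): "centre" ([x, y, z] in m, in world coordinates, good to about 4 mm: a listed point, or the origin of a listed thing).
The state is a dict: "time_s": time; "joint_pos": joint angles; "qvel": joint speeds; "effort": joint torques, N m; "eef_pos": TCP position; "tool_rot": TCP orientation; "contact_force": force on the tool from outside, world axes, zero at the start; "moment": the same for the moment, N m; "grip_width": opening from 0.0 (shut) to 1.0 (fully open); "grasp_force": force on a finger pad.
Only numpy, scipy, OpenCV 4.12 (cv2) and the standard library are available. Lean on these libraries where they do the work, as an engineer would, in place of code of your own. Each camera call takes 0.05 s, during which the arm holds its last target. There are 200 camera calls.

## Working session

There is one attempt and no reset: what is moved stays moved. The work goes in short steps, Python scripts to look and compute and a shell command to move; the robot and the scene stay as the last step left them, time stands still between calls to the robot, and variables do not carry over. Pictures are saved under pics/ and viewed, at most 10 in all, crops included, and the job is handed in when it is done.

```bash
mkdir -p pics; ls; python3 - <<'E'
from bench import manip
import cv2
s=manip.get_state(); print({k:(v if not hasattr(v,'tolist') else v.tolist()) for k,v in s.items()})
for c in ("scene","top"):
    p=manip.capture(c); cv2.imwrite(f"pics/{c}1.png",p["pixels"][:,:,::-1])
    print(c,p["position"],p["orientation"],p["fx"])
    for t in ("lever_tip","axis_top","knob_mid","clamp","spindle"):
        print(t,[(round(r["score"],2),[round(float(x),3) for x in r["centre"]]) for r in manip.tip_of(t,p)[:2]])
    for t in ("spare_a","oil","dish","slidebox","spanner","pen"):
        print(t,[(round(r["score"],2),[round(float(x),3) for x in r["centre"]]) for r in manip.recognise(t,p)[:2]])
E
```

```text
pics
{'time_s': 0.0, 'joint_pos': [-1.3166047205280647, 0.33287073771594816, -0.06468239589512476, 1.460905318623363, 0.021565484504568137, 1.3498949358198942, -0.0884878346240273], 'qvel': [-0.00043549979892529213, -0.0008961544627006186, 0.0002924964989529221, 5.966853210053029e-05, 0.0005972561222047971, 0.0015928321176704261, 0.0005803396897823671], 'effort': [0.00011066250635849428, -62.326412200927734, 0.02473333734087646, -38.9887261390686, -0.061464495956897736, 0.03974213730543852, 0.00011095469972133287], 'eef_pos': [0.17070128091948397, 0.6008718024297199, 0.23577176342143927], 'tool_rot': [-0.43336226754818535, -3.111400780409643, 0.0021611236986151514], 'contact_force': [0.6299101010709333, 0.07746690314570218, 0.175827516117714], 'moment': [-0.007471787421989941, 0.027482445161787175, 0.013606217398200147], 'grasp_force': 0.0, 'grip_width': 0.998619257829226}
scene [ 1.24939721 -0.56789539  0.88326086] [-2.08533354 -0.94227293  0.45735781] 451.33371503254153
lever_tip [(0.56, [0.534, 0.004, 0.146]), (0.43, [0.418, -0.287, -0.002])]
axis_top [(0.94, [0.548, -0.008, 0.138
[... 371 characters left out ...]
])]
spanner [(0.81, [0.683, -0.327, 0.006])]
pen [(0.47, [0.422, -0.283, 0.005])]
top [0.49359911 0.03640446 1.1950025 ] [-2.21495486  2.17688463 -0.07381583] 358.9605503105993
lever_tip [(0.62, [0.537, 0.001, 0.146])]
axis_top [(0.9, [0.546, -0.009, 0.135]), (0.45, [0.501, -0.029, 0.019])]
knob_mid [(0.37, [0.591, -0.13, 0.159])]
clamp [(0.79, [0.55, -0.007, -0.002])]
spindle [(0.6, [0.5, -0.03, 0.019])]
spare_a [(0.53, [0.505, -0.028, 0.038]), (0.38, [0.477, 0.046, 0.036])]
oil [(0.57, [0.618, 0.401, 0.05]), (0.41, [0.508, -0.028, 0.037])]
dish [(0.84, [0.437, 0.406, 0.016])]
slidebox [(0.69, [0.57, -0.33, 0.03])]
spanner [(0.7, [0.682, -0.329, 0.007])]
pen [(0.64, [0.415, -0.281, 0.006])]
```

```bash
python3 - <<'E'
import cv2
a=cv2.imread("pics/scene1.png");b=cv2.imread("pics/top1.png")
cv2.imwrite("pics/c1.png",cv2.resize(a[60:320,100:440],None,fx=2.3,fy=2.3))
E
```

```text
(no output)
```

View pics/c1.png

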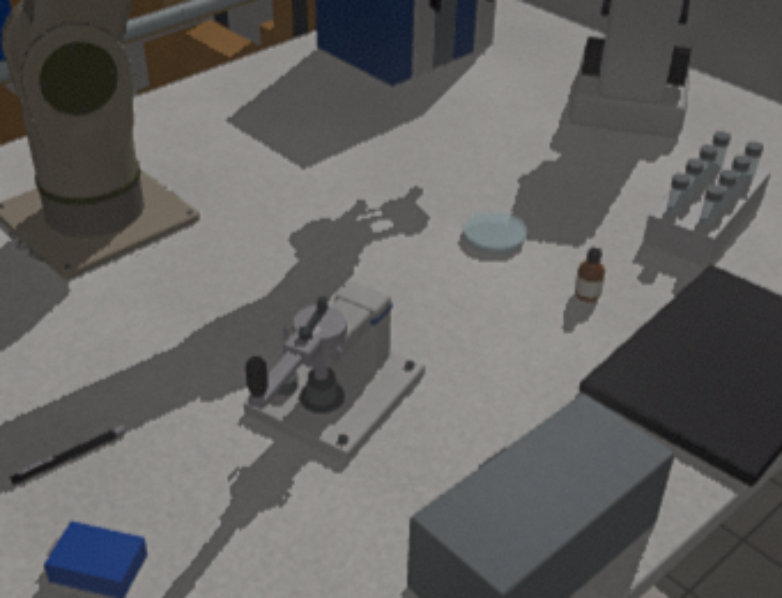

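View pics/top1.png

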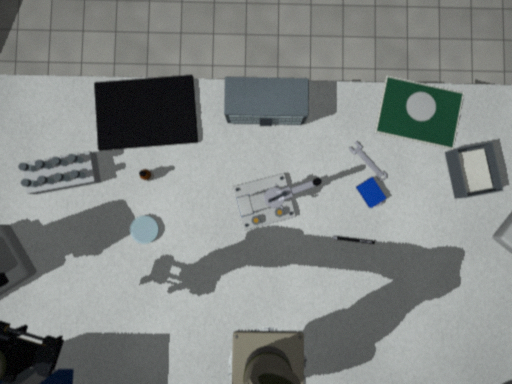

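The top view shows the clamp at about (265,200), with the knob at (317,182) and the column on the left, so the clamp yaw is about +16°. The lever lies on the loosen side, and the measured distances (axis to knob 129 mm, axis to tip 16 mm) match the spec. I'm setting out to a point above the -x side of the lever tab.

```bash
R='{"x":-3.44,"y":-3.54,"hand":0}'; true
python3 -m crank '[{"x":-3.44,"y":-3.54,"hand":0},{"x":-3.44,"y":-3.54,"hand":0},{"x":-3.44,"y":-3.54,"hand":0},{"x":-3.44,"y":-3.54,"hand":0},{"x":-3.44,"y":-3.54,"hand":0},{"x":-3.44,"y":-3.54,"hand":0},{"x":-3.44,"y":-3.54,"hand":0}]' 20
python3 -m crank '[{"x":-3.44,"y":-3.54,"hand":0},{"x":-3.44,"y":-3.54,"hand":0},{"x":-3.44,"y":-3.54,"hand":0},{"x":-3.44,"y":-3.54,"hand":0},{"x":-3.44,"y":-3.54,"hand":0},{"x":-3.44,"y":-3.54,"hand":0},{"x":-3.44,"y":-3.54,"hand":0}]'
python3 -m crank '[{"wz":0.169,"hand":0},{"wz":0.169,"hand":0},{"wz":0.169,"hand":0},{"wz":0.169,"hand":0},{"wz":0.169,"hand":0},{"wz":0.169,"hand":0},{"hand":0}]'
cat > h.py <<'E'
from bench import manip
import numpy as np
from scipy.spatial.transform import Rotation as Ro
def st():
    s=manip.get_state(); return s,np.array(s["eef_pos"]),Ro.from_rotvec(s["tool_rot"]).as_matrix()
def shift(goal):
    s,p,R=st(); return np.round(R.T@(np.array(goal)-p)*100,2)
def look(cam,names):
    p=manip.capture(cam)
    for t in names: print(cam,t,[(round(r["score"],2),np.round(r["centre"],4).tolist()) for r in manip.tip_of(t,p)[:2]])
    return p
E
python3 - <<'E'
from h import *
import cv2
s,p,R=st();print(s["time_s"],p,R.round(3).tolist(),s["contact_force"])
P=look("wrist",("lever_tip","axis_top","knob_mid"))
cv2.imwrite("pics/w1.png",P["pixels"][:,:,::-1])
look("top",("lever_tip","axis_top","knob_mid"))
look("scene",("lever_tip","axis_top","knob_mid"))
E
```

```text
1.2 [0.17077054 0.60125571 0.23660829] [[-0.962, 0.273, 0.0], [0.273, 0.962, 0.0], [0.0, 0.0, -1.0]] [-0.03238985  0.16677036  0.09794698]
wrist lever_tip []
wrist axis_top []
wrist knob_mid []
top lever_tip [(0.59, [0.5366, 0.0048, 0.1487])]
top axis_top [(0.66, [0.5488, -0.0056, 0.1378])]
top knob_mid [(0.68, [0.4808, 0.0445, 0.0168]), (0.6, [0.5918, -0.1279, 0.1566])]
scene lever_tip [(0.52, [0.5335, 0.0074, 0.1478])]
scene axis_top [(0.73, [0.546, -0.0063, 0.1373]), (0.31, [0.5353, 0.0052, 0.15])]
scene knob_mid [(0.42, [0.5895, -0.1291, 0.1601]), (0.16, [0.4456, 0.41, 0.0036])]validation failed for argument at $[0]...
validation failed for argument at $[0]...
validation failed for argument at $[0]...
```

View pics/w1.png

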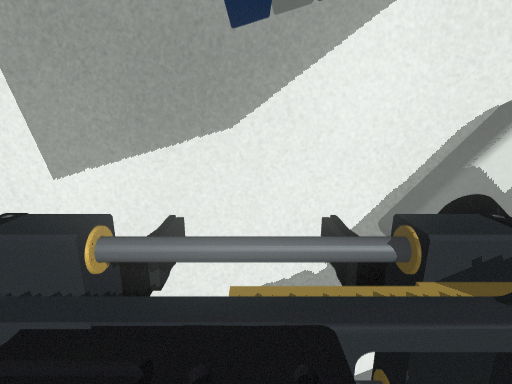

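The wrist view shows only bare bench and the open fingers, so the arm never moved: the moves were refused, probably because each row needs every key.

```bash
python3 -m crank '[{"wx":0,"wy":0,"wz":0,"x":-3.44,"y":-3.54,"z":0,"hand":0},{"wx":0,"wy":0,"wz":0,"x":-3.44,"y":-3.54,"z":0,"hand":0},{"wx":0,"wy":0,"wz":0,"x":-3.44,"y":-3.54,"z":0,"hand":0},{"wx":0,"wy":0,"wz":0,"x":-3.44,"y":-3.54,"z":0,"hand":0},{"wx":0,"wy":0,"wz":0,"x":-3.44,"y":-3.54,"z":0,"hand":0},{"wx":0,"wy":0,"wz":0,"x":-3.44,"y":-3.54,"z":0,"hand":0},{"wx":0,"wy":0,"wz":0,"x":-3.44,"y":-3.54,"z":0,"hand":0}]' 20
```

```text
time_s: 2.68
eef_pos: [0.3353, 0.2956, 0.2368]
tool_rot: [0.433, 3.111, 0.001]
contact_force: [1.8, -0.3, 0.4]
grip_width: 0.286
grasp_force: 0.0
```

```bash
python3 -m crank '[{"wx":0,"wy":0,"wz":0,"x":-3.44,"y":-3.54,"z":0,"hand":0},{"wx":0,"wy":0,"wz":0,"x":-3.44,"y":-3.54,"z":0,"hand":0},{"wx":0,"wy":0,"wz":0,"x":-3.44,"y":-3.54,"z":0,"hand":0},{"wx":0,"wy":0,"wz":0,"x":-3.44,"y":-3.54,"z":0,"hand":0},{"wx":0,"wy":0,"wz":0,"x":-3.44,"y":-3.54,"z":0,"hand":0},{"wx":0,"wy":0,"wz":0,"x":-3.44,"y":-3.54,"z":0,"hand":0},{"wx":0,"wy":0,"wz":0,"x":-3.44,"y":-3.54,"z":0,"hand":0}]'
python3 -m crank '[{"wx":0,"wy":0,"wz":0.169,"x":0,"y":0,"z":0,"hand":0},{"wx":0,"wy":0,"wz":0.169,"x":0,"y":0,"z":0,"hand":0},{"wx":0,"wy":0,"wz":0.169,"x":0,"y":0,"z":0,"hand":0},{"wx":0,"wy":0,"wz":0.169,"x":0,"y":0,"z":0,"hand":0},{"wx":0,"wy":0,"wz":0.169,"x":0,"y":0,"z":0,"hand":0},{"wx":0,"wy":0,"wz":0.169,"x":0,"y":0,"z":0,"hand":0},{"wx":0,"wy":0,"wz":0,"x":0,"y":0,"z":0,"hand":0}]'
python3 - <<'E'
from h import *
import cv2
s,p,R=st();print(s["time_s"],p,R.round(3).tolist(),s["contact_force"])
P=look("wrist",("lever_tip","axis_top","knob_mid"))
cv2.imwrite("pics/w2.png",P["pixels"][:,:,::-1])
look("top",("lever_tip","axis_top","knob_mid"))
look("scene",("lever_tip","axis_top","knob_mid"))
E
```

```text
time_s: 3.55
eef_pos: [0.4992, -0.0085, 0.2369]
tool_rot: [0.433, 3.111, 0.001]
contact_force: [1.4, 0.5, -0.5]
grip_width: 0.008
grasp_force: 0.0
time_s: 4.42
eef_pos: [0.4986, -0.0071, 0.2366]
tool_rot: [1.888, 2.511, 0.001]
contact_force: [-0.0, 0.1, -0.4]
grip_width: 0.004
grasp_force: 0.0
4.425 [ 0.49863021 -0.0070844   0.23663753] [[-0.277, 0.961, 0.0], [0.961, 0.277, 0.0], [0.0, 0.0, -1.0]] [-0.03328255  0.0697528  -0.42234825]
wrist lever_tip [(0.56, [0.5383, 0.003, 0.1473])]
wrist axis_top [(0.96, [0.5459, -0.0091, 0.1345])]
wrist knob_mid []
top lever_tip []
top axis_top []
top knob_mid [(0.49, [0.591, -0.1289, 0.1561]), (0.36, [0.6768, -0.3317, 0.0006])]
scene lever_tip [(0.59, [0.417, -0.2843, 0.0004]), (0.46, [0.5326, 0.0029, 0.1479])]
scene axis_top [(0.79, [0.5442, -0.0085, 0.136]), (0.22, [0.5335, 0.0034, 0.1485])]
scene knob_mid [(0.66, [0.5904, -0.1281, 0.1601])]
```

View pics/w2.png

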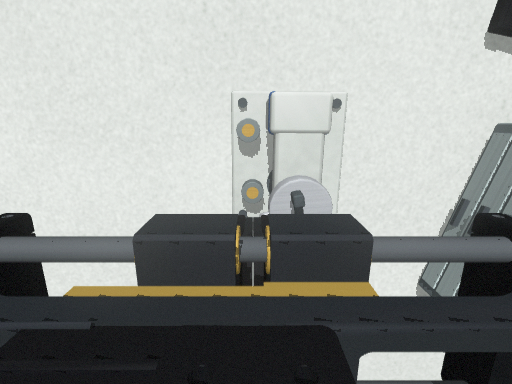

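The wrist view shows the plate's long edges vertical (columns 233 and 347), which confirms the 16° yaw. The lever tab is at (297,198), to the right of the closed fingers. I'll go down beside it, then push along +y.

```bash
python3 -m crank '[{"wx":0,"wy":0,"wz":0,"x":0,"y":0,"z":2.5,"hand":0},{"wx":0,"wy":0,"wz":0,"x":0,"y":0,"z":2.5,"hand":0},{"wx":0,"wy":0,"wz":0,"x":0,"y":0,"z":2.5,"hand":0},{"wx":0,"wy":0,"wz":0,"x":0,"y":0,"z":0,"hand":0}]'
for i in 1; do python3 -m crank '[{"wx":0,"wy":0,"wz":0,"x":0,"y":0.7,"z":0,"hand":0},{"wx":0,"wy":0,"wz":0,"x":0,"y":0.7,"z":0,"hand":0},{"wx":0,"wy":0,"wz":0,"x":0,"y":0,"z":0,"hand":0}]'; done
python3 -m crank '[{"wx":0,"wy":0,"wz":0,"x":0,"y":0.4,"z":0,"hand":0},{"wx":0,"wy":0,"wz":0,"x":0,"y":0.4,"z":0,"hand":0}]'
python3 -m crank '[{"wx":0,"wy":0,"wz":0,"x":0,"y":0.4,"z":0,"hand":0}]'
python3 -m crank '[{"wx":0,"wy":0,"wz":0,"x":0,"y":0.4,"z":0,"hand":0}]'
python3 -c "
from h import *
look('scene',('lever_tip','axis_top','knob_mid'))"
```

```text
time_s: 5.52
eef_pos: [0.4976, -0.0072, 0.1603]
tool_rot: [-1.888, -2.508, 0.004]
contact_force: [-1.0, -0.4, 0.6]
grip_width: 0.006
grasp_force: 0.0
time_s: 5.9
eef_pos: [0.513, -0.003, 0.1621]
tool_rot: [1.889, 2.509, 0.001]
contact_force: [-1.2, 0.0, 0.2]
grip_width: 0.008
grasp_force: 0.0
time_s: 6.15
eef_pos: [0.52, -0.0009, 0.1616]
tool_rot: [1.89, 2.51, 0.0]
contact_force: [0.6, 0.3, 0.2]
grip_width: 0.01
grasp_force: 0.0
time_s: 6.28
eef_pos: [0.5238, 0.0002, 0.1615]
tool_rot: [-1.889, -2.51, 0.0]
contact_force: [-2.5, 0.0, 1.1]
grip_width: 0.008
grasp_force: 0.7
time_s: 6.4
eef_pos: [0.5275, 0.0014, 0.1614]
tool_rot: [-1.889, -2.509, 0.0]
contact_force: [-0.7, 0.1, -0.2]
grip_width: 0.007
grasp_force: 0.1
scene lever_tip []
scene axis_top [(0.63, [0.5443, -0.0071, 0.1387]), (0.44, [0.546, -0.0028, 0.0429])]
scene knob_mid [(0.46, [0.5887, -0.1313, 0.1608])]
```

```bash
python3 -m crank '[{"wx":0,"wy":0,"wz":0,"x":0,"y":0.3,"z":0,"hand":0}]'
python3 -m crank '[{"wx":0,"wy":0,"wz":0,"x":0,"y":0.3,"z":0,"hand":0}]'
python3 -m crank '[{"wx":0,"wy":0,"wz":0,"x":0,"y":0.3,"z":0,"hand":0}]'
python3 -m crank '[{"wx":0,"wy":0,"wz":0,"x":0,"y":0.2,"z":0,"hand":0},{"wx":0,"wy":0,"wz":0,"x":0,"y":0,"z":0,"hand":0}]'
```

```text
time_s: 6.72
eef_pos: [0.5303, 0.0019, 0.1616]
tool_rot: [-1.89, -2.509, -0.0]
contact_force: [-0.3, 0.1, -0.8]
grip_width: 0.005
grasp_force: 0.0
time_s: 6.85
eef_pos: [0.5334, 0.0029, 0.1616]
tool_rot: [1.89, 2.51, 0.0]
contact_force: [-0.7, -0.3, -0.5]
grip_width: 0.006
grasp_force: 0.0
time_s: 6.98
eef_pos: [0.5363, 0.0037, 0.1615]
tool_rot: [-1.89, -2.51, 0.0]
contact_force: [-1.7, -1.0, -0.0]
grip_width: 0.003
grasp_force: 0.6
time_s: 7.22
eef_pos: [0.5373, 0.0039, 0.1613]
tool_rot: [-1.889, -2.508, 0.002]
contact_force: [-4.6, -0.7, 2.6]
grip_width: 0.009
grasp_force: 2.4
```

The force dipped and then rose again, so the lever seems to have snapped over. I'm backing off, rising and checking with the cameras.

```bash
python3 -m crank '[{"wx":0,"wy":0,"wz":0,"x":0,"y":-1.5,"z":0,"hand":0},{"wx":0,"wy":0,"wz":0,"x":0,"y":-1.5,"z":-3.5,"hand":0},{"wx":0,"wy":0,"wz":0,"x":-4,"y":-1,"z":-3.5,"hand":0.5},{"wx":0,"wy":0,"wz":0,"x":-5,"y":0,"z":-1,"hand":0.5},{"wx":0,"wy":0,"wz":0,"x":-4.5,"y":0,"z":0,"hand":0.5},{"wx":0,"wy":0,"wz":0,"x":0,"y":0,"z":0,"hand":0.5}]'
python3 - <<'E'
from h import *
import cv2
s,p,R=st();print(s["time_s"],p,R.round(3).tolist())
P=look("wrist",("lever_tip","axis_top","knob_mid"))
cv2.imwrite("pics/w3.png",P["pixels"][:,:,::-1])
look("top",("lever_tip","axis_top","knob_mid"))
look("scene",("lever_tip","axis_top","knob_mid"))
E
```

```text
time_s: 7.98
eef_pos: [0.5362, -0.1407, 0.2418]
tool_rot: [1.896, 2.503, -0.001]
contact_force: [0.2, -0.2, -0.2]
grip_width: 0.376
grasp_force: 0.0
7.975 [ 0.53619039 -0.14066949  0.24177512] [[-0.271, 0.963, 0.001], [0.963, 0.271, -0.002], [-0.002, 0.0, -1.0]]
wrist lever_tip [(0.59, [0.5521, 0.0079, 0.1499])]
wrist axis_top [(0.73, [0.5475, -0.0073, 0.1367])]
wrist knob_mid [(0.59, [0.5887, -0.1322, 0.1595])]
top lever_tip [(0.5, [0.5483, 0.0037, 0.1475])]
top axis_top [(0.7, [0.5467, -0.0051, 0.1375])]
top knob_mid []
scene lever_tip [(0.55, [0.5464, 0.0101, 0.1484])]
scene axis_top [(0.76, [0.5441, -0.0088, 0.1377])]
scene knob_mid [(0.6, [0.5851, -0.1301, 0.1585])]
```

View pics/w3.png

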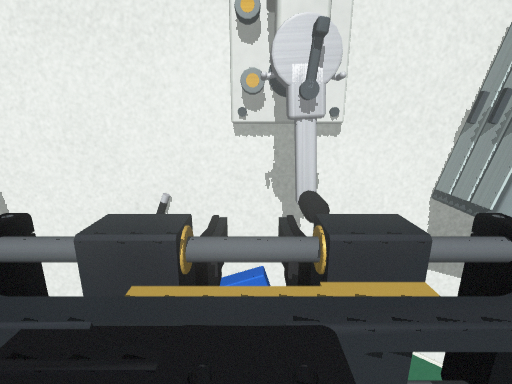

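The lever tab, at (321,25), now lies on the +x side of the centre line, so it is flipped to tighten. The knob is at (313,205), so I'm moving over it next.

```bash
python3 -m crank '[{"wx":0,"wy":0,"wz":0,"x":-0.5,"y":2.6,"z":0,"hand":0.7},{"wx":0,"wy":0,"wz":0,"x":0,"y":2.6,"z":0,"hand":0.7},{"wx":0,"wy":0,"wz":0,"x":0,"y":0,"z":2,"hand":0.7},{"wx":0,"wy":0,"wz":0,"x":0,"y":0,"z":2.2,"hand":0.7},{"wx":0,"wy":0,"wz":0,"x":0,"y":0,"z":2.2,"hand":0.7},{"wx":0,"wy":0,"wz":0,"x":0,"y":0,"z":2.1,"hand":0.7},{"wx":0,"wy":0,"wz":0,"x":0,"y":0,"z":0,"hand":0.7}]'
python3 -m crank '[{"wx":0,"wy":0,"wz":0,"x":0,"y":0,"z":0,"hand":0.0},{"wx":0,"wy":0,"wz":0,"x":0,"y":0,"z":0,"hand":0.0},{"wx":0,"wy":0,"wz":0,"x":0,"y":0,"z":0,"hand":0.0},{"wx":0,"wy":0,"wz":0,"x":0,"y":0,"z":0,"hand":0.0}]' 30
cat > arc.py <<'E'
# usage: arc.py h0 h1 n  -> cm shifts along tool x,y per row on the 130 mm circle
import sys,numpy as np
from h import *
h=np.linspace(float(sys.argv[1]),float(sys.argv[2]),int(sys.argv[3])+1)
X=-13*np.cos(h);Y=-13*np.sin(h)
print(np.c_[h[1:],np.diff(X),np.diff(Y)].round(2).tolist())
E
cat > hs.py <<'E'
from h import *
s,p,R=st(); d=p[:2]-np.array([0.546,-0.0075]); a=np.deg2rad(16)
ex=np.array([np.cos(a),np.sin(a)]);ey=np.array([-ex[1],ex[0]]); x,y=d@ex,d@ey
h=np.arctan2(-x,-y); f=np.array(s["contact_force"]); t=-ex*np.cos(h)+ey*np.sin(h)
print("t",s["time_s"],"h",round(h,3),"r",round(np.hypot(x,y),4),"pull",round(-f[:2]@t,1),"rad",round(f[:2]@d/np.hypot(*d),1),"z",round(p[2],4),s["grip_width"],s["grasp_force"])
E
python3 hs.py; python3 arc.py -0.05 -0.55 4; python3 arc.py -0.55 0.55 10
```

```text
time_s: 9.45
eef_pos: [0.5874, -0.1267, 0.1552]
tool_rot: [-1.888, -2.508, 0.003]
contact_force: [-0.7, -0.3, 0.1]
grip_width: 0.7
grasp_force: 0.0
time_s: 9.95
eef_pos: [0.5884, -0.127, 0.1568]
tool_rot: [1.889, 2.51, 0.001]
contact_force: [0.2, 0.0, 0.2]
grip_width: 0.329
grasp_force: 0.0
t 9.95 h -0.062 r 0.1268 pull 0.2 rad 0.0 z 0.1568 0.3289686438895833 0.0
[[-0.18, 0.18, 1.61], [-0.3, 0.38, 1.58], [-0.42, 0.58, 1.52], [-0.55, 0.76, 1.43]]
[[-0.44, -0.68, -1.26], [-0.33, -0.54, -1.32], [-0.22, -0.39, -1.38], [-0.11, -0.23, -1.41], [0.0, -0.08, -1.43], [0.11, 0.08, -1.43], [0.22, 0.23, -1.41], [0.33, 0.39, -1.38], [0.44, 0.54, -1.32], [0.55, 0.68, -1.26]]
```

```bash
python3 -m crank '[{"wx":0,"wy":0,"wz":0,"x":-0.3,"y":0,"z":0,"hand":0.0},{"wx":0,"wy":0,"wz":0,"x":0,"y":0,"z":0,"hand":0.0},{"wx":0,"wy":0,"wz":0,"x":0,"y":0,"z":0,"hand":0.0}]' 30; python3 hs.py
python3 -m crank '[{"wx":0,"wy":0,"wz":0,"x":0.18,"y":1.61,"z":0,"hand":0.0},{"wx":0,"wy":0,"wz":0,"x":0.38,"y":1.58,"z":0,"hand":0.0}]'; python3 hs.py
python3 -m crank '[{"wx":0,"wy":0,"wz":0,"x":0.58,"y":1.52,"z":0,"hand":0.0},{"wx":0,"wy":0,"wz":0,"x":0.76,"y":1.43,"z":0,"hand":0.0}]'; python3 hs.py
```

```text
time_s: 10.32
eef_pos: [0.5889, -0.1287, 0.1566]
tool_rot: [-1.887, -2.509, -0.002]
contact_force: [-2.7, 4.3, 3.3]
grip_width: 0.247
grasp_force: 30.0
t 10.325 h -0.061 r 0.1286 pull -1.2 rad -4.9 z 0.1566 0.24670231310424998 29.983897455967963
time_s: 10.58
eef_pos: [0.6181, -0.1144, 0.1566]
tool_rot: [-1.888, -2.508, -0.001]
contact_force: [-4.6, 6.2, 6.1]
grip_width: 0.25
grasp_force: 30.0
t 10.575 h -0.314 r 0.1289 pull -0.4 rad -7.7 z 0.1566 0.2502825501339505 29.996063243597746
time_s: 10.82
eef_pos: [0.6425, -0.0935, 0.1565]
tool_rot: [-1.887, -2.508, -0.0]
contact_force: [-7.4, 4.1, 6.4]
grip_width: 0.24
grasp_force: 30.0
t 10.825 h -0.563 r 0.1293 pull -1.9 rad -8.3 z 0.1565 0.2400075889137762 29.998877621255815
```

```bash
python3 -m crank '[{"wx":0,"wy":0,"wz":0,"x":-0.6,"y":-1.3,"z":0,"hand":0},{"wx":0,"wy":0,"wz":0,"x":-0.54,"y":-1.32,"z":0,"hand":0},{"wx":0,"wy":0,"wz":0,"x":-0.39,"y":-1.38,"z":0,"hand":0},{"wx":0,"wy":0,"wz":0,"x":-0.23,"y":-1.41,"z":0,"hand":0}]'; python3 hs.py
python3 -m crank '[{"wx":0,"wy":0,"wz":0,"x":-0.08,"y":-1.43,"z":0,"hand":0},{"wx":0,"wy":0,"wz":0,"x":0.08,"y":-1.43,"z":0,"hand":0},{"wx":0,"wy":0,"wz":0,"x":0.23,"y":-1.41,"z":0,"hand":0}]'; python3 hs.py
python3 -m crank '[{"wx":0,"wy":0,"wz":0,"x":0.39,"y":-1.38,"z":0,"hand":0},{"wx":0,"wy":0,"wz":0,"x":0.54,"y":-1.32,"z":0,"hand":0}]'; python3 hs.py
python3 -m crank '[{"wx":0,"wy":0,"wz":0,"x":0.68,"y":-1.26,"z":0,"hand":0}]';python3 hs.py
```

```text
time_s: 11.32
eef_pos: [0.5948, -0.1266, 0.1566]
tool_rot: [-1.89, -2.509, -0.002]
contact_force: [0.8, 5.6, 2.9]
grip_width: 0.244
grasp_force: 30.0
t 11.325 h -0.109 r 0.1287 pull 2.9 rad -4.8 z 0.1566 0.2435489202185255 30.014747567474842
time_s: 11.7
eef_pos: [0.5533, -0.1358, 0.1566]
tool_rot: [-1.889, -2.51, -0.002]
contact_force: [1.9, 6.9, 3.5]
grip_width: 0.243
grasp_force: 30.0
t 11.7 h 0.222 r 0.1285 pull 2.3 rad -6.7 z 0.1566 0.2425736661199971 30.013270592316985
time_s: 11.95
eef_pos: [0.525, -0.1343, 0.1565]
tool_rot: [1.889, 2.51, 0.003]
contact_force: [3.9, 6.1, 1.1]
grip_width: 0.249
grasp_force: 30.0
t 11.95 h 0.444 r 0.1285 pull 2.9 rad -6.6 z 0.1565 0.24876378494371046 30.01007951796055
time_s: 12.08
eef_pos: [0.5111, -0.1311, 0.1565]
tool_rot: [1.889, 2.509, 0.003]
contact_force: [5.3, 7.3, 1.5]
grip_width: 0.246
grasp_force: 30.0
t 12.075 h 0.554 r 0.1285 pull 3.1 rad -8.5 z 0.1565 0.24587858139395963 30.00715373083949
```

```bash
python3 -m crank '[{"wx":0,"wy":0,"wz":0,"x":-0.58,"y":1.32,"z":0,"hand":0},{"wx":0,"wy":0,"wz":0,"x":-0.54,"y":1.32,"z":0,"hand":0},{"wx":0,"wy":0,"wz":0,"x":-0.39,"y":1.38,"z":0,"hand":0},{"wx":0,"wy":0,"wz":0,"x":-0.23,"y":1.41,"z":0,"hand":0},{"wx":0,"wy":0,"wz":0,"x":-0.08,"y":1.43,"z":0,"hand":0},{"wx":0,"wy":0,"wz":0,"x":0.08,"y":1.43,"z":0,"hand":0},{"wx":0,"wy":0,"wz":0,"x":0.23,"y":1.41,"z":0,"hand":0},{"wx":0,"wy":0,"wz":0,"x":0.39,"y":1.38,"z":0,"hand":0},{"wx":0,"wy":0,"wz":0,"x":0.54,"y":1.32,"z":0,"hand":0},{"wx":0,"wy":0,"wz":0,"x":0.68,"y":1.26,"z":0,"hand":0}]'; python3 hs.py
python3 -m crank '[{"wx":0,"wy":0,"wz":0,"x":-0.68,"y":-1.26,"z":0,"hand":0},{"wx":0,"wy":0,"wz":0,"x":-0.54,"y":-1.32,"z":0,"hand":0},{"wx":0,"wy":0,"wz":0,"x":-0.39,"y":-1.38,"z":0,"hand":0},{"wx":0,"wy":0,"wz":0,"x":-0.23,"y":-1.41,"z":0,"hand":0}]'; python3 hs.py
python3 -m crank '[{"wx":0,"wy":0,"wz":0,"x":-0.08,"y":-1.43,"z":0,"hand":0},{"wx":0,"wy":0,"wz":0,"x":0.08,"y":-1.43,"z":0,"hand":0}]'; python3 hs.py
```

```text
time_s: 13.32
eef_pos: [0.6433, -0.0924, 0.1566]
tool_rot: [1.89, 2.509, -0.0]
contact_force: [-2.2, -0.2, 6.6]
grip_width: 0.244
grasp_force: 30.0
t 13.325 h -0.574 r 0.1291 pull -1.6 rad -1.5 z 0.1566 0.24420387867369964 30.02754016779363
time_s: 13.82
eef_pos: [0.5955, -0.1261, 0.1566]
tool_rot: [1.89, 2.508, 0.001]
contact_force: [3.9, -0.9, 2.8]
grip_width: 0.241
grasp_force: 30.0
t 13.825 h -0.116 r 0.1285 pull 3.3 rad 2.3 z 0.1566 0.24110131104998922 30.043659140355885
time_s: 14.08
eef_pos: [0.5681, -0.134, 0.1566]
tool_rot: [1.89, 2.508, 0.001]
contact_force: [5.9, -1.1, 1.3]
grip_width: 0.245
grasp_force: 30.0
t 14.075 h 0.106 r 0.1284 pull 5.6 rad 2.1 z 0.1566 0.24500912515230064 30.042032366618514
```

```bash
python3 -m crank '[{"wx":0,"wy":0,"wz":0,"x":0.23,"y":-1.41,"z":0,"hand":0},{"wx":0,"wy":0,"wz":0,"x":0.39,"y":-1.38,"z":0,"hand":0}]' >/dev/null; python3 hs.py
python3 -m crank '[{"wx":0,"wy":0,"wz":0,"x":0.54,"y":-1.32,"z":0,"hand":0}]' >/dev/null; python3 hs.py
```

```text
t 14.325 h 0.329 r 0.1283 pull 6.7 rad 2.2 z 0.1566 0.24904119370173114 30.04047087393701
t 14.45 h 0.44 r 0.1283 pull 7.3 rad 1.5 z 0.1565 0.24586403588513298 30.03864134196192
```

```bash
python3 -m crank '[{"wx":0,"wy":0,"wz":0,"x":0.68,"y":-1.26,"z":0,"hand":0}]' >/dev/null; python3 hs.py
python3 -m crank '[{"wx":0,"wy":0,"wz":0,"x":-0.68,"y":1.26,"z":0,"hand":0},{"wx":0,"wy":0,"wz":0,"x":-0.54,"y":1.32,"z":0,"hand":0},{"wx":0,"wy":0,"wz":0,"x":-0.39,"y":1.38,"z":0,"hand":0},{"wx":0,"wy":0,"wz":0,"x":-0.23,"y":1.41,"z":0,"hand":0},{"wx":0,"wy":0,"wz":0,"x":-0.08,"y":1.43,"z":0,"hand":0},{"wx":0,"wy":0,"wz":0,"x":0.08,"y":1.43,"z":0,"hand":0},{"wx":0,"wy":0,"wz":0,"x":0.23,"y":1.41,"z":0,"hand":0},{"wx":0,"wy":0,"wz":0,"x":0.39,"y":1.38,"z":0,"hand":0},{"wx":0,"wy":0,"wz":0,"x":0.54,"y":1.32,"z":0,"hand":0}]' >/dev/null; python3 hs.py
python3 -m crank '[{"wx":0,"wy":0,"wz":0,"x":-0.54,"y":-1.32,"z":0,"hand":0},{"wx":0,"wy":0,"wz":0,"x":-0.39,"y":-1.38,"z":0,"hand":0}]' >/dev/null; python3 hs.py
python3 -m crank '[{"wx":0,"wy":0,"wz":0,"x":-0.23,"y":-1.41,"z":0,"hand":0}]' >/dev/null; python3 hs.py
python3 -m crank '[{"wx":0,"wy":0,"wz":0,"x":-0.08,"y":-1.43,"z":0,"hand":0}]' >/dev/null; python3 hs.py
```

```text
t 14.575 h 0.551 r 0.1283 pull 7.5 rad 1.3 z 0.1566 0.2373338675800991 30.03699573688209
t 15.7 h -0.465 r 0.1289 pull -1.9 rad -0.0 z 0.1565 0.2466177693004249 30.07281635887921
t 15.95 h -0.245 r 0.1287 pull 7.6 rad 5.0 z 0.1566 0.24476188215519865 30.05572959780693
t 16.075 h -0.135 r 0.1285 pull 9.1 rad 5.7 z 0.1567 0.24437720659794668 30.047171800397336
t 16.2 h -0.022 r 0.1284 pull 7.8 rad 4.8 z 0.1567 0.24252602477782975 30.045078084804118
```

```bash
python3 -m crank '[{"wx":0,"wy":0,"wz":0,"x":0.08,"y":-1.43,"z":0,"hand":0}]' >/dev/null; python3 hs.py
python3 -m crank '[{"wx":0,"wy":0,"wz":0,"x":0.11,"y":-0.7,"z":0,"hand":0}]' >/dev/null; python3 hs.py
```

```text
t 16.325 h 0.091 r 0.1284 pull 9.3 rad 6.1 z 0.1566 0.2390090658436543 30.042695277370512
t 16.45 h 0.148 r 0.1283 pull 8.8 rad 5.9 z 0.1567 0.24486412559884768 30.03033817280084
```

```bash
python3 -m crank '[{"wx":0,"wy":0,"wz":0,"x":0.15,"y":-0.7,"z":0,"hand":0}]' >/dev/null; python3 hs.py
python3 -m crank '[{"wx":0,"wy":0,"wz":0,"x":0.18,"y":-0.7,"z":0,"hand":0}]' >/dev/null; python3 hs.py
python3 -m crank '[{"wx":0,"wy":0,"wz":0,"x":0.2,"y":-0.7,"z":0,"hand":0}]' >/dev/null; python3 hs.py
```

```text
t 16.575 h 0.201 r 0.1282 pull 10.2 rad 7.9 z 0.1566 0.2444435171488459 30.03335296176374
t 16.7 h 0.257 r 0.1282 pull 12.1 rad 6.5 z 0.1567 0.24465914058482827 30.02923625987023
t 16.825 h 0.314 r 0.1283 pull 11.2 rad 5.3 z 0.1567 0.2455167652516421 30.02713892608881
```

The pull is now about 11.5 N and snug, in the middle of the allowed band. Letting go.

```bash
python3 -m crank '[{"wx":0,"wy":0,"wz":0,"x":0,"y":0,"z":0,"hand":0},{"wx":0,"wy":0,"wz":0,"x":0,"y":0,"z":0,"hand":0.6},{"wx":0,"wy":0,"wz":0,"x":0,"y":0,"z":0,"hand":0.6},{"wx":0,"wy":0,"wz":0,"x":0,"y":0,"z":0,"hand":0.6},{"wx":0,"wy":0,"wz":0,"x":0,"y":0,"z":0,"hand":0.6}]'
python3 -m crank '[{"wx":0,"wy":0,"wz":0,"x":0,"y":0,"z":-1.5,"hand":0.6},{"wx":0,"wy":0,"wz":0,"x":0,"y":0,"z":-2.5,"hand":0.6},{"wx":0,"wy":0,"wz":0,"x":0,"y":0,"z":-3,"hand":0.6},{"wx":0,"wy":0,"wz":0,"x":0,"y":0,"z":-3,"hand":0.6},{"wx":0,"wy":0,"wz":0,"x":-2,"y":0,"z":-1,"hand":0.6},{"wx":0,"wy":0,"wz":0,"x":0,"y":0,"z":0,"hand":0.6}]'
python3 - <<'E'
from h import *
import cv2
P=look("wrist",("lever_tip","axis_top","knob_mid"))
cv2.imwrite("pics/w4.png",P["pixels"][:,:,::-1])
look("top",("lever_tip","axis_top","knob_mid"))
look("scene",("lever_tip","axis_top","knob_mid"))
E
```

```text
time_s: 17.45
eef_pos: [0.5392, -0.1347, 0.156]
tool_rot: [-1.889, -2.508, 0.001]
contact_force: [0.1, 0.0, 0.4]
grip_width: 0.572
grasp_force: 0.0
time_s: 18.2
eef_pos: [0.5455, -0.1557, 0.2679]
tool_rot: [1.892, 2.506, 0.001]
contact_force: [0.4, -0.2, -1.5]
grip_width: 0.604
grasp_force: 0.0
wrist lever_tip [(0.64, [0.5538, 0.0102, 0.1514])]
wrist axis_top [(0.97, [0.5481, -0.0086, 0.1393])]
wrist knob_mid [(0.56, [0.5546, -0.1382, 0.1549])]
top lever_tip [(0.42, [0.5546, 0.0021, 0.1513])]
top axis_top []
top knob_mid [(0.57, [0.5537, -0.1387, 0.1569])]
scene lever_tip [(0.6, [0.5514, 0.0063, 0.1506])]
scene axis_top [(0.96, [0.548, -0.0086, 0.136])]
scene knob_mid [(0.54, [0.5506, -0.1378, 0.1588])]
```

View pics/w4.png

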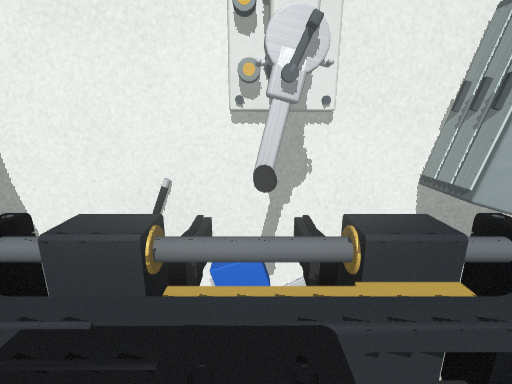

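The wrist view shows the handle let go with the knob at (265,178). The lever tab at (315,18) is on the tighten side, about +0.15 rad from the handle line, and the spares beside it look undisturbed. Handing in.

```bash
python3 -c "
from bench import manip
print(manip.close_job())"
```

```text
the job is handed in; nothing more can be done
None
```

I flipped the lever to tighten, worked the spindle down until the pull at the moving knob was about 11–12 N, then let go and handed the job in; no verdict came back.

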